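# Spread a circlip with the pliers and hold it at the stub's groove

## Task

Pick the circlip pliers up from their rest by the two handles and squeeze them right in, so that the circlip hooked on their tips is spread open. Keeping the pliers level, bring the open circlip in under the gauge's probe without touching the gauge, and slide it straight down over the end of the axle stub to the groove just above the bearing. The program finishes there while still holding the pliers squeezed and still, the circlip spread round the groove and not pressing on the stub; leave everything else where it is.

Things in the scene. Friction and masses are not known exactly. Their poses are not given: they have to be found in the camera images.
- pliers: circlip pliers lying level on the rest, about 190 mm long, 0.23 kg (varies by a quarter). Origin at the pivot, on the underside; x points ahead to the tips and circlip, z up. Two handles run back from the pivot, two steel jaws run ahead, 4 to 12 mm above the underside. Squeezing the handles spreads the jaws. While being squeezed they creep 4 to 5 mm ahead between the fingers
- pliers_right: right (-y) grey handle; the left mirrors it. Origin at the pivot. Bar 10 mm thick, 14 mm tall from the underside up, 28 to 100 mm behind the pivot. 50 mm behind the pivot the two measure about 60 mm over their outer faces relaxed (splayed 0.18 rad each to the rear) and 42 mm at the stop (parallel). A spring opens them: about 8 N a finger brings them to the stop, 15 to 30 N holds them there
- grip_mid (a point): the place to grip: midway between the handles, 50 mm behind the pivot, 7 mm above the pliers' underside, a finger outside each handle; moves with the pliers
- clip_right: right half of the circlip, origin at its lug on the right tip. The circlip is a flat steel C, 3 mm thick, 4 mm wide, its underside level with the pliers' underside, its lugs on the tips, its gap towards the pliers. Bore radius 17 mm relaxed, 21 mm fully spread; spread, its far end is 81 mm ahead of the pivot and the tips stand 24 mm to either side
- clip_axis (a point): where the stub's axis must pass through the fully spread circlip: 51 mm ahead of the pivot (101 mm ahead of grip_mid), at the height of the circlip's underside; moves with the pliers. There is about 2.5 mm of play sideways and 6 mm along the pliers
- pliers_left (a joint): swing of each handle (both move alike), rad: 0 relaxed with the circlip closed, 0.18 at the stop with it fully spread (a firm grip strains it to 0.19)
- rest: black plastic rest that carries the pliers 32 mm above the table: origin on the table under the pivot, x as the pliers' x. One saddle 24 mm long, 50 mm wide under the pivot, one 94 mm wide from 82 to 100 mm behind it, joined by a strip 30 mm wide and only 8 mm high: room for fingers beside the handles
- stand: base of the comparator stand, fixed: dark plate 22 mm high with a 60 mm square clamp block up to 36 mm height. Origin on the table under the stub's axis; x points away from the robot's side (yaw within 0.3 rad). The plate reaches 50 mm to -x, 120 mm to +x, 55 mm to -y and 95 mm to +y of the axis. Its open side is -x
- stub: upright steel axle stub clamped in the stand, with a bearing of 50 mm diameter whose flat top face is 62 mm above the table. Directly above this face is the groove, 9 mm tall, 31 mm in diameter; above the groove the stub is 37 mm in diameter up to its end, 88 mm above the table (1.5 mm chamfer). Origin on the axis, 36 mm above the table
- groove (a point): on the stub's axis at the bottom of the groove, level with the bearing's top face, 62 mm above the table. The circlip's underside belongs 0 to 6 mm above it
- stub_top (a point): centre of the stub's upper end, 88 mm above the table
- gauge: the stand's column, arm and probe, fixed, not to be touched; origin and axes as the stand. Column 22 mm thick (clamp 45 mm), 257 mm high at x +90, y +70 mm; a 14 mm wide arm, 186 to 202 mm above the table, runs to the 12 mm probe (20 mm at its clamp) on the stub's axis, 148 to 223 mm high, with a thin stylus down to 133 mm
- probe_tip (a point): lower end of the probe's stylus, on the stub's axis, 133 mm above the table: 45 mm of free height above the stub's end
- bearing: loose spare bearing ring, 48 mm across, 14 mm high, lying flat; origin under its centre
- vblock: dark steel V-block, 60 x 45 x 40 mm; origin under its centre
- spare_stub: plain spare stub standing on its 46 mm foot, 55 mm high, no groove; origin under its centre
- tray: grey parts tray, 120 x 160 x 28 mm; origin under its centre
- micrometer: micrometer lying flat, about 130 x 60 mm and 17 mm high; origin near its spindle
- driver: screwdriver lying on the table, about 200 mm long, black handle
- oil: white oil bottle, 44 mm across, 110 mm high; origin under its centre

How it is judged:
On the way, in this order (a step that is already met when the one before it is completed fails the run):
1. the pliers are off their rest, squeezed so that the circlip is spread (value of joint pliers_left above 0.14 rad and height (world z) of pliers above 0.05 m and contact force between pliers and the fingers above 2 N and contact force between pliers and rest below 0.1 N), for 0.2 s.
2. the spread circlip is above the stub's end, under the probe (value of joint pliers_left above 0.14 rad and horizontal distance between clip_axis and stub_top below 0.008 m and z of clip_axis in the frame of stub_top above 0 m and z of clip_axis in the frame of probe_tip below 0 m), for 0.05 s.
At the end, for the whole second after the job is handed in: Program ends with the fingers holding the pliers (over 5 N), handles squeezed beyond 0.14 rad, circlip axis within 7 mm of the stub axis, its underside -2 to +7 mm from the groove bottom, pliers level (0.12 rad) and still, under 6 N on the stub, off the rest, never touching the gauge (value of joint pliers_left above 0.14 rad and horizontal distance between clip_axis and groove below 0.007 m and z of clip_axis in the frame of groove between -0.002 and 0.007 m and angle between pliers's own z axis and vertical below 0.12 rad and contact force between pliers and the fingers above 5 N and contact force between pliers and stub below 6 N and contact force between pliers and rest below 0.1 N and linear speed of pliers below 0.02 m/s); the arm keeps its last pose, push and grip.
It fails at once if the gauge (column, arm or probe) is touched (contact force between gauge and anything else above 1 N).
It fails at once if the circlip or pliers are rammed against the stub (contact force between pliers and stub above 25 N).
It fails at once if the pliers are tipped (angle between pliers's own z axis and vertical above 0.35 rad).
It fails at once if a bystander is disturbed (distance of any of bearing, vblock, spare_stub, tray, micrometer, driver, oil from where it was at the start of the episode above 0.015 m).
It also fails if it takes over 40 s, if anything falls off the work surface, if the arm or the gripper's body presses on something with over 40 N, if the wrist force passes 120 N, or if a joint passes its speed limit or range.

## Robot

A 6-joint arm with a two-finger parallel gripper is mounted at the origin on the work surface. World frame = base frame: x ahead of the robot, y to its left, z up, the work surface at z = 0. Lengths are in m, angles in rad, forces in N, time in s.
With the tool pointing down it reaches from about 0.275 to 0.975 m from the base axis. Payload 8.4 kg.
Tool frame: the origin (TCP) lies between the finger pads; the fingertips stand 8 mm ahead of it and the grasp point (between the pads) lies 11 mm behind it; z points along the fingers, y is the direction in which the jaws open and shut (so a half turn about z gives the same grasp; the last joint's range is limited). The gripper opens to 92 mm and grips with 3 to 60 N. Pads are 20 mm wide; open, the fingers measure 128 mm over their backs; the gripper's body (75 mm by 189 mm) begins 69 mm behind the grasp point.
Start: joints at [-1.224, 0.353, 1.633, -0, 1.155, -0.002], TCP at [0.214, -0.587, 0.223] pointing down, gripper open.
Joint ranges: [-2.63, 2.63], [-0.92, 2.1], [0.06, 2.66], [-1.3, 4.44], [0, 2.69], [-3.02, 3.02]. Speed limits (rad/s): [2.22, 2.22, 2.79, 3.14, 3.14, 3.14].

## Interface

Orientations are given as a unit quaternion [w, x, y, z].
In Python, from cell import telemetry, eyes, job gives the robot as it stands.
- The arm moves only by the tool servo_tool, never from a script. Its argument "commands" is a list of rows, each a list of 7 numbers: the shift along the world's x, y, z in mm, then the turn, a rotation vector about the world's x, y, z in rad, then the closure, from 0 (fully open) to 1 (shut). A call has exactly 10 rows; each row shifts and turns the commanded pose from where the row before left it; what a row does not reach is not made up. A row lasts 1/10 s, in which the tool goes at most 50 mm and 8.59 degrees, less where a joint would pass 70% of its speed; a pose out of reach is approached as far as the arm can. A call is refused whole if a number of a shift passes 50 or a number of a turn 0.15, either way. A call with a gripper value outside its range is refused whole. The fingers move at their own pace and stop on an object; the grip force is fixed at half the most. Time passes only in rows, so rows that do not move let the fingers close, or fill a call up. It gives the time, the measured TCP pose, the force and the opening at its end, in the units of the state.
- telemetry.get_obs(): the state, without advancing time (a new reading comes with each control period).
- eyes.capture(name): name is "side" or "top" or "wrist"; returns a dict with "pixels" (400x640x3 uint8, red, green, blue), "range_z" (400x640 float32, m along the optical axis (not along the pixel's ray), 0 where there is no reading), "fx", "fy", "cx", "cy" (pixels), "camera_from_world" (4x4, takes a point from world to camera coordinates); the wrist camera has in their place "mount" (4x4, takes a point from camera to tool coordinates, whose origin is the TCP and whose axes are the flange's). Camera axes: x right, y up, looking along -z (the intrinsics and any distortion apply to the point x, -y, -z); pixel columns grow to the right and rows downward; lengths in m; the calibration is good to about 2 mm. A picture is of the moment at which its call begins: read the wrist's pose just before it.
- job.hand_in(): hands the job in, once; it reports no verdict.
The state is a dict: "t": time; "joint_positions": joint angles; "qvel": joint speeds; "tau": joint torques, N m; "position": TCP position; "tool_rot": TCP orientation; "force": force on the tool from outside, world axes, zero at the start; "moment": the same for the moment, N m; "gripper_width": finger opening in m.
Only numpy, scipy, OpenCV 4.12 (cv2) and the standard library are available. Lean on these libraries where they do the work, as an engineer would, in place of code of your own. Each camera call takes 0.05 s, during which the arm holds its last target.

## Working session

There is one attempt and no reset: what is moved stays moved. The work goes in short steps, Python scripts to look and compute and a tool call to move; the robot and the scene stay as the last step left them, time stands still between calls to the robot, and variables do not carry over. Pictures are saved under pics/ and viewed, and the job is handed in when it is done.

Besides the shell and the picture viewer there is one more tool, called after "Call:" as name(argument=value, ...) on one line, values as JSON. servo_tool: Moves the arm, as the interface text tells. Its arguments: {"type":"object","properties":{"commands":{"type":"array","items":{"type":"array","items":{"type":"number"}}}},"required":["commands"]}

```bash
ls; mkdir -p pics
cat > h.py <<'E'
import numpy as np, cv2
from cell import telemetry, eyes, job
def save(n,im): cv2.imwrite('pics/'+n+'.png',im[:,:,::-1])
E
python3 - <<'E'
from h import *
print(telemetry.get_obs())
for n in ['side','top','wrist']:
    c=eyes.capture(n); np.savez('pics/'+n+'0.npz',**c); save(n+'0',c['pixels'])
    print(n,{k:v for k,v in c.items() if k not in('pixels','range_z')})
E
```

```text
pics
{'t': 0.0, 'joint_positions': array([-1.22436384e+00,  3.53639003e-01,  1.63416052e+00,  7.69239094e-07,
        1.15519291e+00, -2.36137336e-03]), 'qvel': array([ 0.00094539, -0.00233519, -0.00168282, -0.00135845, -0.00054716,
       -0.00122837]), 'tau': array([ 2.17289751e-03, -5.93839359e+01, -3.34215689e+01,  7.00080441e-02,
        2.33916513e-02, -1.44958276e-04]), 'position': array([ 0.21345562, -0.58688635,  0.22185811]), 'tool_rot': array([-6.89618634e-04,  9.84831145e-01,  1.73514052e-01, -1.19466332e-04]), 'force': array([ 0.10124776,  0.41665742, -0.07257405]), 'moment': array([0.00204771, 0.01468581, 0.02642864]), 'gripper_width': 0.09184309208699429}
side {'fx': 401.1618556566175, 'fy': 401.1618556566175, 'cx': 317.6621037463856, 'cy': 206.39458159374252, 'camera_from_world': array([[ 0.9944176 , -0.10500311,  0.01039183, -0.55194016],
       [ 0.07097351,  0.73850265,  0.67050473, -0.1132342 ],
       [-0.07807947, -0.66602416,  0.74183247, -1.12633377],
       [ 0.        ,  0.        ,  0.        ,  1.        ]])}
top {'fx': 431.09721061024175, 'fy': 431.09721061024175, 'cx': 313.8708543366322, 'cy': 198.74244129837572, 'camera_from_world': array([[-0.02354783, -0.99970546,  0.00587322,  0.00173831],
       [ 0.98028803, -0.0219369 ,  0.19635211, -0.57524641],
       [-0.19616544,  0.01038111,  0.98051586, -1.33479591],
       [ 0.        ,  0.        ,  0.        ,  1.        ]])}
wrist {'fx': 356.50061590224385, 'fy': 356.50061590224385, 'cx': 321.73632177582715, 'cy': 196.63931375303565, 'mount': array([[ 1.00216875e-04,  9.61489622e-01,  2.74841221e-01,
         7.75788353e-02],
       [ 9.99999944e-01, -8.43621873e-06, -3.35122702e-04,
         1.97180151e-04],
       [-3.19898379e-04,  2.74841239e-01, -9.61489569e-01,
        -1.62120401e-01],
       [ 0.00000000e+00,  0.00000000e+00,  0.00000000e+00,
         1.00000000e+00]])}
```

View pics/top0.png

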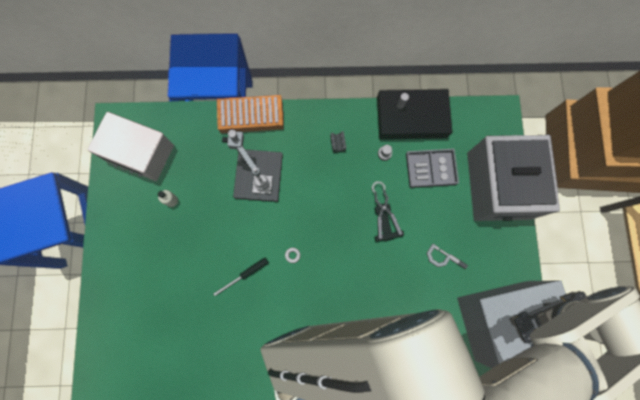

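View pics/side0.png

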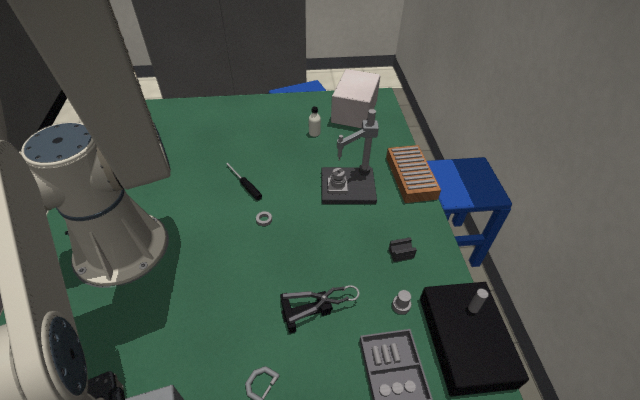

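View pics/wrist0.png

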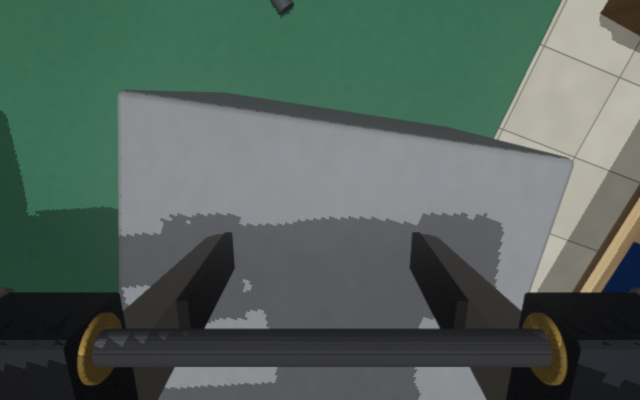

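```bash
cat >> h.py <<'E'
def unproj(c,u,v,z=None,T=None):
    """pixel -> world; T=world_from_camera; z plane or depth"""
    if T is None: T=np.linalg.inv(c['camera_from_world'])
    d=np.array([(u-c['cx'])/c['fx'],-(v-c['cy'])/c['fy'],-1.0])
    if z is None:
        s=c['range_z'][int(round(v)),int(round(u))]
    else:
        s=(z-T[2,3])/(T[:3,:3]@d)[2]
    return T[:3,:3]@(d*s)+T[:3,3]
def proj(c,p,T=None):
    M=c['camera_from_world'] if T is None else np.linalg.inv(T)
    q=M[:3,:3]@np.asarray(p)+M[:3,3]
    return np.array([c['cx']+c['fx']*q[0]/-q[2], c['cy']-c['fy']*q[1]/-q[2]])
def crop(n,im,u0,v0,u1,v1,k):
    save(n,cv2.resize(im[v0:v1,u0:u1],None,fx=k,fy=k,interpolation=cv2.INTER_CUBIC))
def wristT(o,c):
    from scipy.spatial.transform import Rotation as R
    w,x,y,z=o['tool_rot']; T=np.eye(4); T[:3,:3]=R.from_quat([x,y,z,w]).as_matrix(); T[:3,3]=o['position']
    return T@c['mount']
E
python3 - <<'E'
from h import *
c=dict(np.load('pics/top0.npz')); s=dict(np.load('pics/side0.npz'))
crop('topA',c['pixels'],360,170,420,250,8)   
crop('topB',c['pixels'],215,120,295,210,6)
crop('sideA',s['pixels'],270,270,370,340,8)
crop('sideB',s['pixels'],310,100,390,210,5)
for n,u,v in [('clip',378,187),('rear',388,238),('pivot',382,212),('stub',262,183)]:
    print(n,unproj(c,u,v).round(3))
E
```

```text
clip [ 0.623 -0.23  -0.002]
rear [ 0.445 -0.248  0.033]
pivot [ 0.532 -0.235  0.023]
stub [0.623 0.152 0.092]
```

View pics/topA.png

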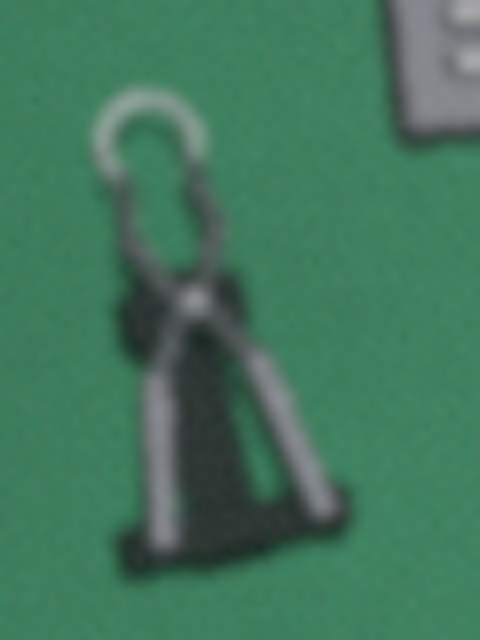

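View pics/topB.png

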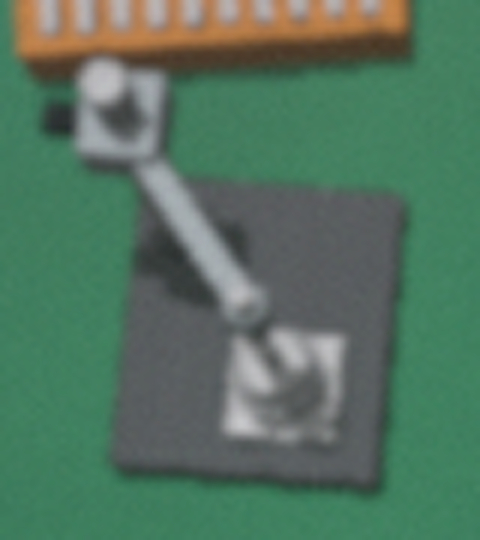

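View pics/sideA.png

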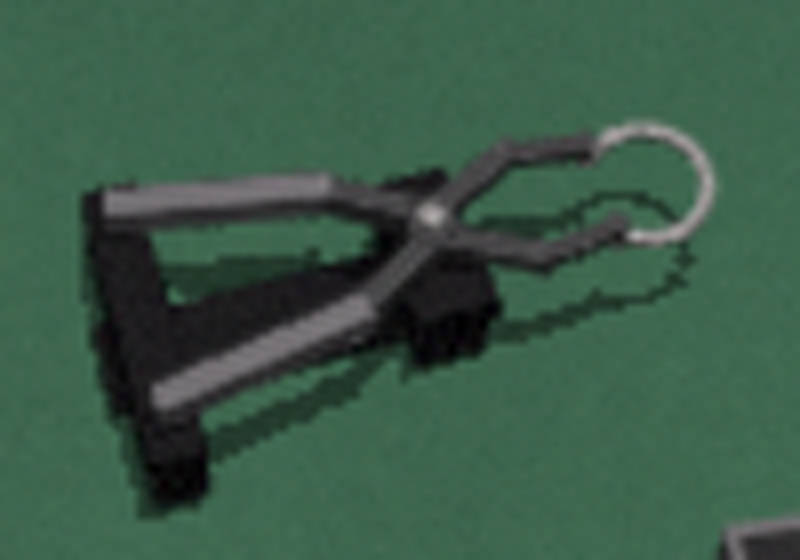

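View pics/sideB.png

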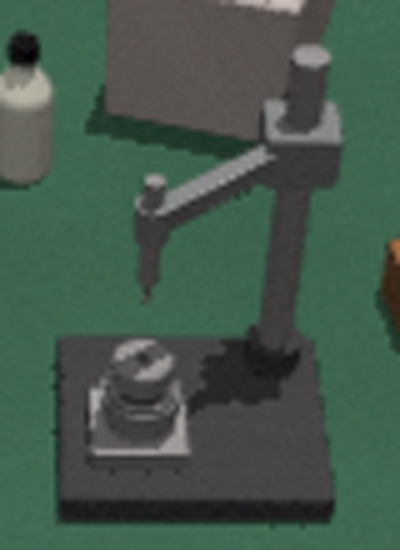

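Run:
```python
from h import *
c=dict(np.load('pics/top0.npz')); s=dict(np.load('pics/side0.npz'))
f=lambda c,x,y,k,u0,v0,z: unproj(c,(x+.5)/k-.5+u0,(y+.5)/k-.5+v0,z)
for n,a,b,z in [('pivot',(195,300),(432,216),.048),('L',(165,548),(105,203),.046),('R',(322,515),(160,398),.046)]:
    print(n,f(c,*a,8,360,170,z).round(4),f(s,*b,8,270,270,z).round(4))
for n,a,z in [('circ far',(148,88),.035)]: print(n,f(c,*a,8,360,170,z).round(4))
print('far side',f(s,714,185,8,270,270,.035))
# stub
print('stubtop side',f(s,143,357,5,310,100,.088),'tip',f(s,147,298,5,310,100,.133))
for x,y in [(58,520),(330,520),(315,340),(62,340)]: print('plate',f(s,x,y-15,5,310,100,.022))
for x,y in [(115,468),(378,490),(405,195),(150,180)]: print('plateT',f(c,x,y,6,215,120,.022))
```

```text
pivot [ 0.5444 -0.2379  0.048 ] [ 0.5437 -0.239   0.048 ]
L [ 0.4443 -0.2207  0.046 ] [ 0.4452 -0.2235  0.046 ]
R [ 0.4561 -0.2843  0.046 ] [ 0.4581 -0.289   0.046 ]
circ far [ 0.6362 -0.2257  0.035 ]
far side [ 0.63325111 -0.22966437  0.035     ]
stubtop side [0.63336392 0.15779257 0.088     ] tip [0.63389535 0.16025185 0.133     ]
plate [0.57641143 0.10187767 0.022     ]
plate [0.74183998 0.08602536 0.022     ]
plate [0.76487032 0.24818645 0.022     ]
plate [0.59716726 0.26393606 0.022     ]
plateT [0.59198557 0.25316344 0.022     ]
plateT [0.57637393 0.10829004 0.022     ]
plateT [0.74549718 0.09188501 0.022     ]
plateT [0.75744002 0.23558107 0.022     ]
```

Call:
servo_tool(commands=[[14,17,10,0,0,0.147,0],[14,17,10,0,0,0.147,0],[14,17,5,0,0,0.147,0],[14,17,5,0,0,0.147,0],[14,17,0,0,0,0.147,0],[14,17,0,0,0,0.147,0],[14,17,0,0,0,0.147,0],[14,17,0,0,0,0.147,0],[14,17,0,0,0,0.147,0],[14,17,0,0,0,0.147,0]])

```text
t: 1.15
position: [0.354, -0.4165, 0.2524]
tool_rot: [-0.0, 0.612, 0.791, 0.0]
force: [0.1, -0.2, -0.4]
gripper_width: 0.0919
```

Call:
servo_tool(commands=[[14,17,0,0,0,0.147,0],[14,17,0,0,0,0.147,0],[14,17,0,0,0,0.147,0],[14,17,0,0,0,0.147,0],[14,17,0,0,0,0.147,0],[14,17,0,0,0,0.147,0],[14,17,0,0,0,0.147,0],[14,17,0,0,0,0.147,0],[14,17,0,0,0,0.147,0],[14,17,0,0,0,0.147,0]])

```text
t: 2.15
position: [0.4939, -0.2465, 0.2524]
tool_rot: [-0.0, -0.077, 0.997, 0.0]
force: [0.5, -0.4, -0.8]
gripper_width: 0.0916
```

Run:
```python
from h import *
o=telemetry.get_obs(); c=eyes.capture('wrist'); 
print(o['position'],o['tool_rot'],o['joint_positions'],o['qvel'])
c['T']=wristT(o,c); np.savez('pics/w1.npz',**c); save('w1',c['pixels'])
```

```text
[ 0.49394518 -0.24651847  0.25238771] [-1.92066484e-04 -7.65495681e-02  9.97065753e-01  1.04885919e-04] [-4.65617211e-01  2.11548473e-01  1.75757947e+00 -2.01260511e-05
  1.17290199e+00 -2.18965479e+00] [ 0.39190393  0.0731551  -0.09423219 -0.00145273  0.01919136 -1.07007431]
```

View pics/w1.png

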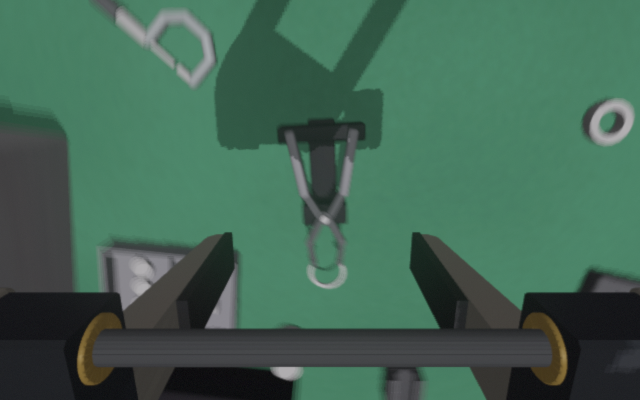

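Run:
```python
from h import *
for i in range(3): eyes.capture('top')
o=telemetry.get_obs(); c=eyes.capture('wrist'); 
print(o['t'],o['position'],o['tool_rot'],abs(o['qvel']).max(),o['force'])
c['T']=wristT(o,c); np.savez('pics/w2.npz',**c); crop('w2',c['pixels'],270,110,380,300,4)
```

```text
2.35 [ 0.49339113 -0.2472534   0.25233288] [-3.39928065e-04 -7.25104689e-02  9.97367593e-01  4.27513432e-06] 0.018722994241927794 [-0.47895479 -1.27511636 -0.33606048]
```

View pics/w2.png

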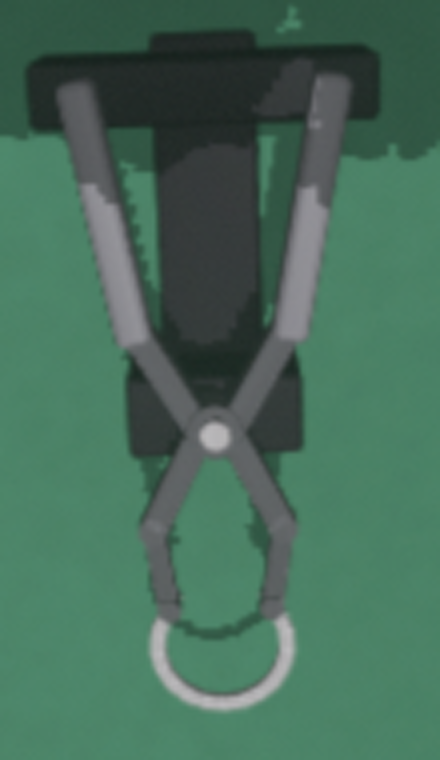

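Run:
```python
from h import *
c=dict(np.load('pics/w2.npz'))
f=lambda x,y,z: unproj(c,(x+.5)/4-.5+270,(y+.5)/4-.5+110,z,c['T'])
P=f(214,436,.05); a=f(75,82,.046); b=f(333,75,.046); d=f(133,342,.046); e=f(292,338,.046); k=f(222,650,.035); far=f(222,712,.035)
for p in (P,a,b,d,e,k,far): print(p.round(4))
for n,m in (('rear',(a+b)/2),('front',(d+e)/2)): q=P-m; print(n,m.round(4),np.hypot(*q[:2]),np.arctan2(q[1],q[0]))
for m in (k,far): q=m-P; print(np.hypot(*q[:2]),np.arctan2(q[1],q[0]))
w=c['T']; 
for u,v in [(323,219),(342,170),(300,165)]: print(unproj(c,u,v,None,w))
from scipy.spatial.transform import Rotation as R
```

```text
[ 0.5438 -0.2387  0.05  ]
[ 0.4558 -0.2875  0.046 ]
[ 0.4445 -0.2226  0.046 ]
[ 0.5219 -0.2638  0.046 ]
[ 0.5147 -0.2218  0.046 ]
[ 0.6146 -0.2258  0.035 ]
[ 0.6348 -0.2228  0.035 ]
rear [ 0.4502 -0.255   0.046 ] 0.09506122924382143 0.17323448937432656
front [ 0.5183 -0.2428  0.046 ] 0.02583706408124095 0.16170953166534544
0.07195828342324818 0.1797424192344697
0.0924009082531637 0.1726837439235669
[ 0.54521257 -0.23858172  0.04721394]
[ 0.48879583 -0.22666849  0.04580619]
[ 0.49021266 -0.27115518  0.04424664]
```

Call:
servo_tool(commands=[[1.4,0,-20,0,0,0.028,0],[0,0,-25,0,0,0,0],[0,0,-25,0,0,0,0],[0,0,-25,0,0,0,0],[0,0,-25,0,0,0,0],[0,0,-20,0,0,0,0],[0,0,-15,0,0,0,0],[0,0,-10,0,0,0,0],[0,0,-5,0,0,0,0],[0,0,0,0,0,0,0]])

```text
t: 3.4
position: [0.4946, -0.2477, 0.0823]
tool_rot: [-0.0, -0.087, 0.996, 0.0]
force: [-0.3, 0.4, 0.9]
gripper_width: 0.0918
```

Run:
```python
from h import *
o=telemetry.get_obs(); c=eyes.capture('wrist'); s=eyes.capture('side')
print(o['t'],o['position'],o['tool_rot'],abs(o['qvel']).max(),o['force'])
save('w3',c['pixels']); crop('s3',s['pixels'],250,250,380,350,6)
```

```text
3.4 [ 0.49461639 -0.24768296  0.08232874] [-2.81840581e-04 -8.68509047e-02  9.96221275e-01  1.11576181e-04] 0.0156697087203411 [-0.29707316  0.44213471  0.90329194]
```

View pics/w3.png

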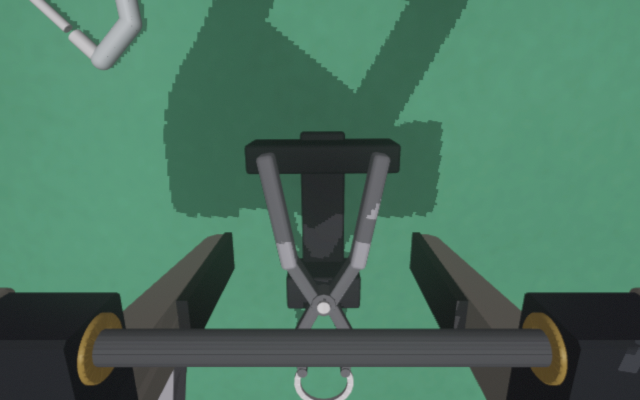

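View pics/s3.png

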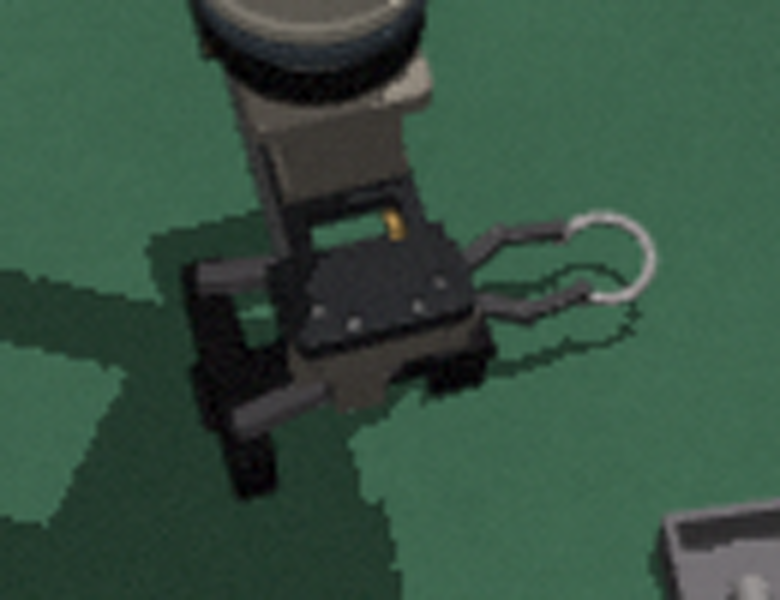

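Call:
servo_tool(commands=[[0,0.3,-15,0,0,0,0],[0,0,-15,0,0,0,0],[0,0,-14,0,0,0,0],[0,0,-7,0,0,0,0],[0,0,-3,0,0,0,0],[0,0,0,0,0,0,0],[0,0,0,0,0,0,0.15],[0,0,0,0,0,0,0.25],[0,0,0,0,0,0,0.3],[0,0,0,0,0,0,0.35]])

```text
t: 4.5
position: [0.4951, -0.2471, 0.0289]
tool_rot: [0.0, -0.087, 0.996, -0.0]
force: [-1.5, -1.0, 2.2]
gripper_width: 0.062
```

Call:
servo_tool(commands=[[0,0,0,0,0,0,0.4],[0,0,0,0,0,0,0.45],[0,0,0,0,0,0,0.5],[0,0,0,0,0,0,0.55],[0,0,0,0,0,0,0.6],[0,0,0,0,0,0,0.8],[0,0,0,0,0,0,1],[0,0,0,0,0,0,1],[0,0,0,0,0,0,1],[0,0,0,0,0,0,1]])

```text
t: 5.5
position: [0.4949, -0.2471, 0.0289]
tool_rot: [-0.0, -0.088, 0.996, -0.0]
force: [-2.5, -0.5, 6.2]
gripper_width: 0.0399
```

Run:
```python
from h import *
o=telemetry.get_obs(); c=eyes.capture('wrist'); s=eyes.capture('side')
print(o['t'],o['position'],o['tool_rot'],abs(o['qvel']).max(),o['force'],o['gripper_width'])
save('w4',c['pixels']); crop('s4',s['pixels'],250,250,380,350,6)
```

```text
5.5 [ 0.49493534 -0.2471356   0.02891128] [-4.47387817e-05 -8.75272388e-02  9.96162124e-01 -4.74150469e-05] 0.002326750005366214 [-2.50104864 -0.48398835  6.17868004] 0.03985827729213697
```

View pics/w4.png

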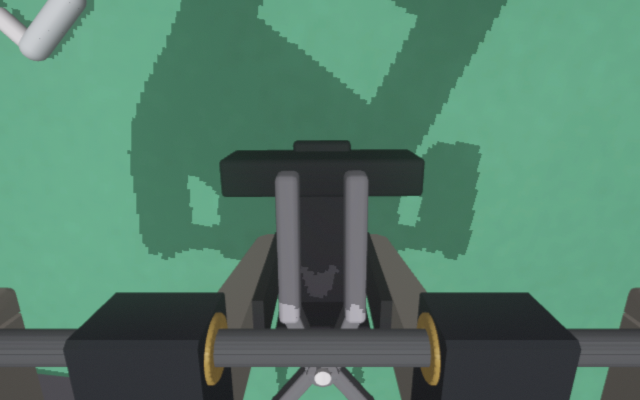

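View pics/s4.png

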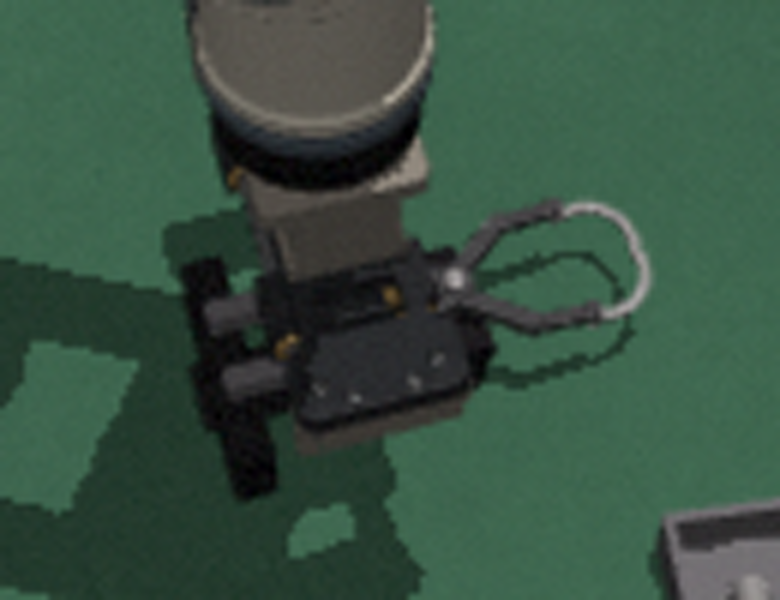

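Call:
servo_tool(commands=[[0,0,4,0,0,0,1],[0,0,8,0,0,0,1],[0,0,10,0,0,0,1],[0,0,12,0,0,0,1],[0,0,12,0,0,0,1],[0,0,12,0,0,0,1],[0,0,8,0,0,0,1],[0,0,5,0,0,0,1],[0,0,2,0,0,0,1],[0,0,0,0,0,0,1]])

```text
t: 6.6
position: [0.495, -0.247, 0.1017]
tool_rot: [0.0, -0.087, 0.996, -0.0]
force: [0.1, 0.0, -2.9]
gripper_width: 0.04
```

Run:
```python
from h import *
for i in range(4): eyes.capture('top')
o=telemetry.get_obs(); c=eyes.capture('wrist'); s=eyes.capture('side')
print(o['t'],o['position'],o['tool_rot'],abs(o['qvel']).max(),o['force'],o['moment'],o['gripper_width'])
save('w5',c['pixels']); np.savez('pics/s5.npz',**s);crop('s5',s['pixels'],250,230,380,330,6)
```

```text
6.8 [ 0.49468996 -0.24693334  0.1011023 ] [-3.79699438e-04 -8.74562452e-02  9.96168264e-01  2.24343660e-04] 0.0043757949286900326 [ 0.201819   -0.45823337 -2.11056049] [ 0.08411522 -0.06013153  0.04396593] 0.03995221496743783
```

View pics/w5.png

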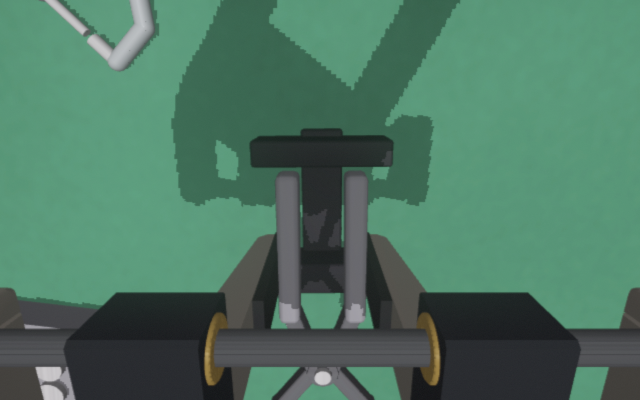

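View pics/s5.png

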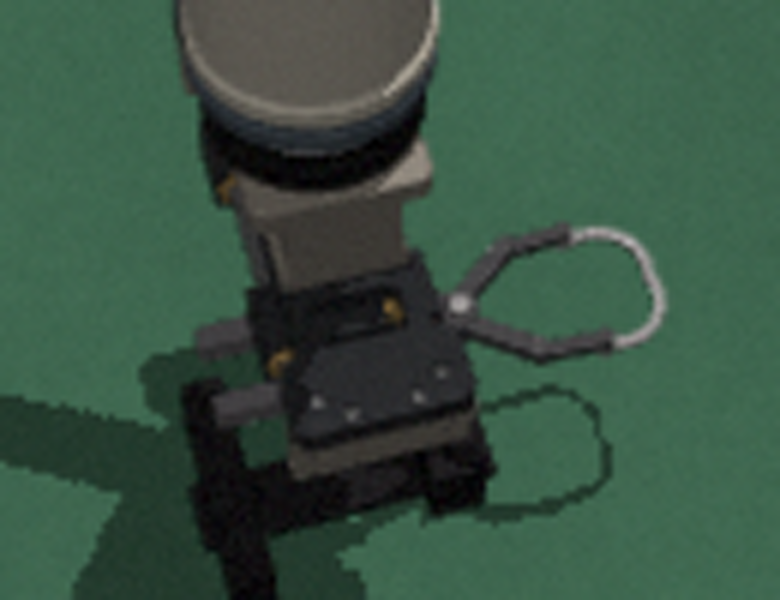

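Call:
servo_tool(commands=[[-4,5,0,0,0,-0.01,1],[-8,12,0,0,0,-0.015,1],[-10,20,0,0,0,-0.015,1],[-10,25,0,0,0,-0.015,1],[-10,25,0,0,0,-0.015,1],[-10,25,0,0,0,-0.015,1],[-10,25,0,0,0,-0.015,1],[-8,25,0,0,0,-0.015,1],[-5,25,0,0,0,-0.015,1],[0,25,0,0,0,-0.015,1]])

```text
t: 7.9
position: [0.4179, -0.0336, 0.1015]
tool_rot: [-0.001, -0.014, 1.0, 0.0]
force: [0.4, -0.2, -2.4]
gripper_width: 0.0398
```

Call:
servo_tool(commands=[[0,25,0,0,0,-0.015,1],[0,25,0,0,0,-0.015,1],[0,25,0,0,0,-0.015,1],[0,25,0,0,0,-0.015,1],[0,25,0,0,0,-0.015,1],[0,25,0,0,0,-0.015,1],[0,25,0,0,0,-0.015,1],[0,22,0,0,0,-0.015,1],[0,13,0,0,0,-0.008,1],[0,5,0,0,0,0,1]])

```text
t: 8.9
position: [0.4189, 0.181, 0.1016]
tool_rot: [-0.0, 0.049, 0.999, 0.0]
force: [0.4, -0.3, -2.4]
gripper_width: 0.0403
```

Run:
```python
from h import *
for i in range(4): t=eyes.capture('top')
o=telemetry.get_obs(); c=eyes.capture('wrist'); s=eyes.capture('side')
print(o['t'],o['position'],o['tool_rot'],abs(o['qvel']).max(),o['force'],o['moment'],o['gripper_width'])
save('w6',c['pixels']); np.savez('pics/s6.npz',**s);np.savez('pics/t6.npz',**t);
save('s6f',s['pixels']);crop('s6',s['pixels'],240,110,390,220,5);save('t6f',t['pixels'])
c['T']=wristT(o,c);np.savez('pics/w6.npz',**c)
```

```text
9.1 [0.4193849  0.17944341 0.10150935] [-2.36006243e-04  4.88173712e-02  9.98807677e-01 -1.79666196e-04] 0.010595361811914204 [-0.18461796 -0.66222072 -1.34016859] [ 0.00487121 -0.06757162  0.00554594] 0.040121681613783405
```

View pics/w6.png

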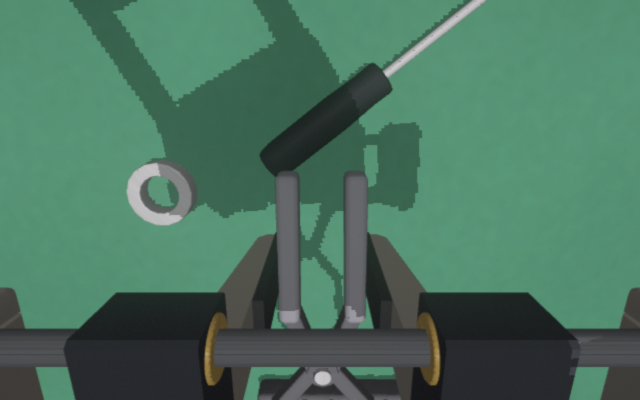

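View pics/s6.png

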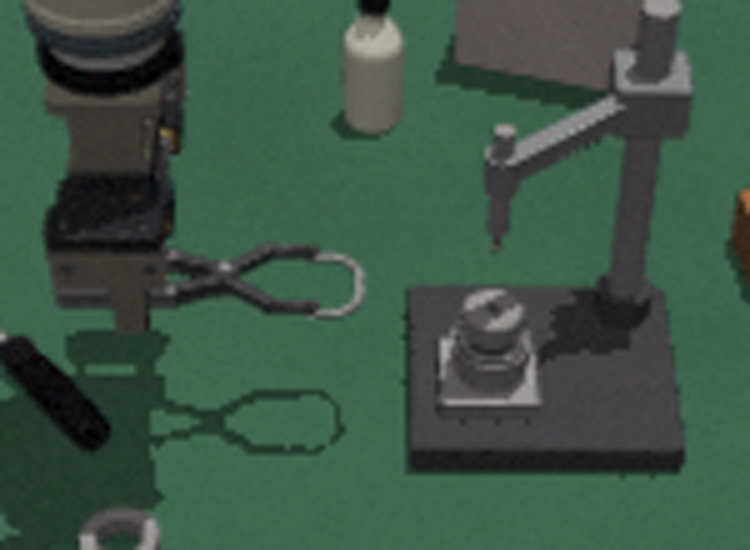

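View pics/t6f.png

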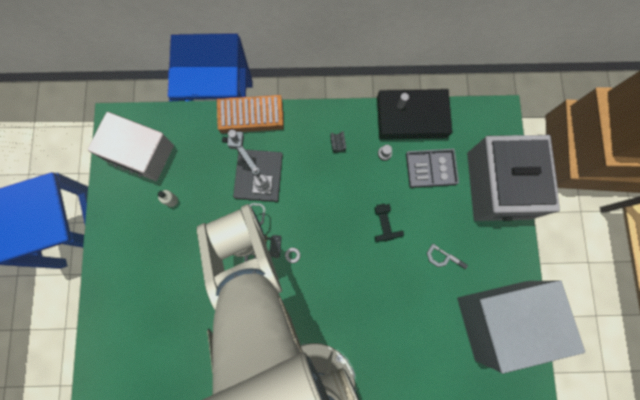

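Run:
```python
from h import *
s=dict(np.load('pics/s6.npz'))
crop('s6a',s['pixels'],270,150,320,180,14)
crop('s6b',s['pixels'],320,160,355,195,16)
```

```text
(no output)
```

View pics/s6a.png

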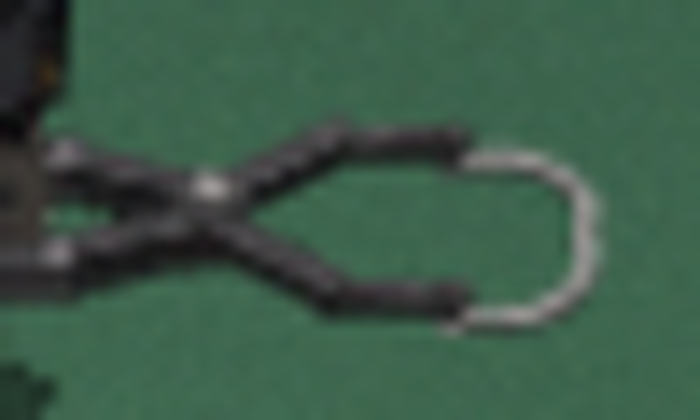

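View pics/s6b.png

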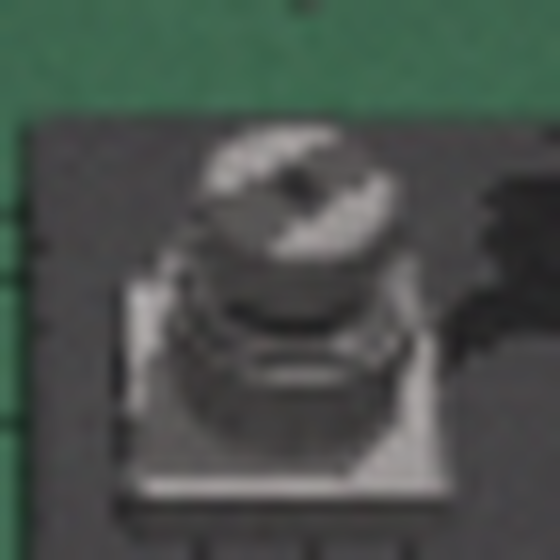

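```bash
cat > ov.py <<'E'
from h import *
def ring(x,y,z,r): a=np.linspace(0,2*np.pi,73); return np.c_[x+r*np.cos(a),y+r*np.sin(a),0*a+z]
def clipm(ax,ay,yaw,z):
    """spread outline: lugs, far end; ax,ay axis point"""
    d=np.array([np.cos(yaw),np.sin(yaw)]);n=np.array([-d[1],d[0]])
    pts=[(-51,0,15),(30,0,3),(30,0,0),(0,25.5,3),(0,-25.5,3)]
    return {k:np.r_[np.array([ax,ay])+(k[0]*d+k[1]*n)/1e3,z+k[2]/1e3] for k in pts}
def draw(c,sets,dots,name,u0,v0,u1,v1,k,T=None):
    im=cv2.resize(c['pixels'][v0:v1,u0:u1],None,fx=k,fy=k,interpolation=cv2.INTER_CUBIC).copy()
    f=lambda p:((proj(c,p,T)-[u0,v0]+.5)*k-.5)
    for s,col in sets: cv2.polylines(im,[np.int32(np.round([f(p) for p in s])*1)],False,col,1)
    for p,col in dots: q=f(p); cv2.drawMarker(im,(int(q[0]),int(q[1])),col,cv2.MARKER_CROSS,12,1)
    save(name,im)
E
python3 - <<'E'
from ov import *
s=dict(np.load('pics/s6.npz'))
f=lambda x,y,k,u0,v0,z: unproj(s,(x+.5)/k-.5+u0,(y+.5)/k-.5+v0,z)
st=f(298,190,16,320,160,.088); print('stub',st)
R=(255,0,0);Y=(255,255,0)
tip=np.array([st[0],st[1],.133])
draw(s,[(ring(*st[:2],.088,.017),R),(ring(*st[:2],.0865,.0185),Y),(ring(*st[:2],.062,.025),R)],[(tip,R)],'o_b',315,145,355,195,14)
yaw=-.0976; g=np.array([.4194,.1794]); a=g+.1055*np.array([np.cos(yaw),np.sin(yaw)])
print('axis pred',a)
m=clipm(*a,yaw,.1053)
draw(s,[],[(p,R) for p in m.values()],'o_a',270,150,320,180,14)
print('pivot', f(210,187,14,270,150,.12),'far',f(602,235,14,270,150,.107),'up',f(520,150,14,270,150,.108),'lo',f(520,328,14,270,150,.105))
E
```

```text
stub [0.63298117 0.15601944 0.088     ]
axis pred [0.52439791 0.16911954]
pivot [0.47330789 0.17361241 0.12      ] far [0.55593045 0.1651161  0.107     ] up [0.5407683  0.19284075 0.108     ] lo [0.53614006 0.14002689 0.105     ]
```

View pics/o_a.png

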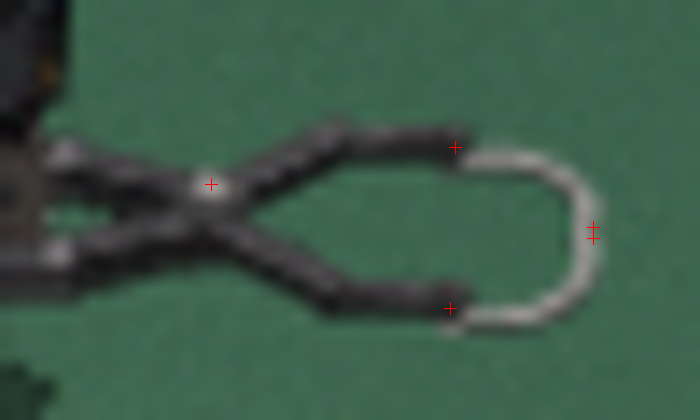

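View pics/o_b.png

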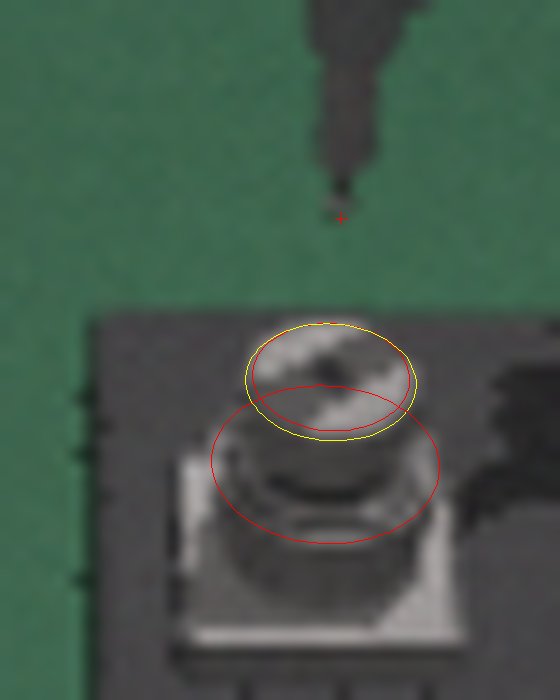

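Call:
servo_tool(commands=[[5,-0.5,0,0,0,0,1],[12,-1,0,0,0,0,1],[15,-2,0,0,0,0,1],[15,-2,0,0,0,0,1],[15,-2,0,0,0,0,1],[15,-1.5,0,0,0,0,1],[14,-1,0,0,0,0,1],[10,-1,0,0,0,0,1],[5,-0.5,0,0,0,0,1],[2,0,0,0,0,0,1]])

```text
t: 10.2
position: [0.5283, 0.1683, 0.1014]
tool_rot: [-0.0, 0.049, 0.999, -0.0]
force: [-0.4, 0.1, -2.9]
gripper_width: 0.0397
```

Run:
```python
from ov import *
for i in range(4): t=eyes.capture('top')
o=telemetry.get_obs(); c=eyes.capture('wrist'); s=eyes.capture('side')
print(o['t'],o['position'],o['tool_rot'],abs(o['qvel']).max(),o['force'],o['moment'],o['gripper_width'])
c['T']=wristT(o,c);np.savez('pics/w7.npz',**c)
np.savez('pics/s7.npz',**s);np.savez('pics/t7.npz',**t);
crop('s7',s['pixels'],300,135,360,190,12);crop('t7',t['pixels'],225,150,295,215,8);save('w7',c['pixels'])
```

```text
10.4 [0.52746442 0.16849105 0.1015277 ] [-2.42790316e-04  4.87635625e-02  9.98810318e-01 -6.20142863e-05] 0.003991275778134592 [ 0.04644276 -0.24809083 -2.09323377] [ 0.05264117 -0.03131248 -0.01707601] 0.03998256092712194
```

View pics/s7.png

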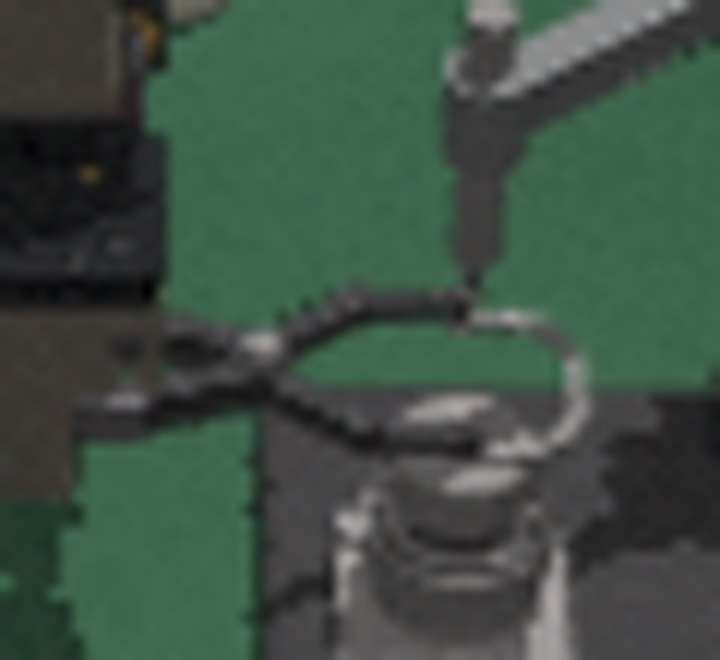

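View pics/t7.png

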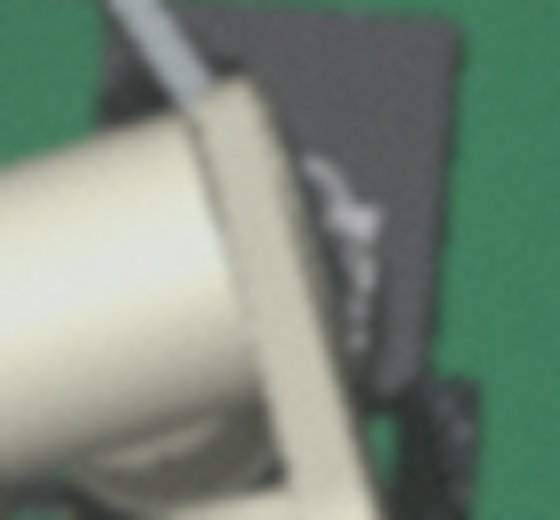

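View pics/w7.png

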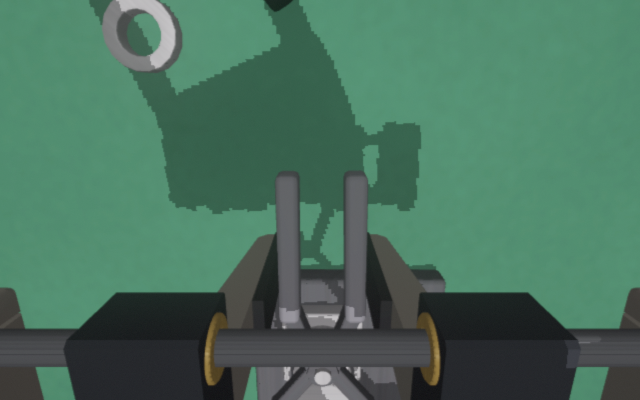

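Run:
```python
from ov import *
s=dict(np.load('pics/s7.npz'))
crop('s7f',s['pixels'],200,0,440,220,3)
st=np.array([.6328,.1565]); 
f=lambda x,y,k,u0,v0,z: unproj(s,(x+.5)/k-.5+u0,(y+.5)/k-.5+v0,z)
for n,p in [('pivot',(262,343,.12)),('far',(590,385,.107)),('up',(520,309,.108)),('lo',(515,460,.105))]:
    print(n,f(p[0],p[1],12,300,135,p[2]).round(4))
R=(255,0,0);Y=(255,255,0)
draw(s,[(ring(*st,.088,.017),R),(ring(*st,.062,.025),R),(ring(*st,.107,.021),Y)],[(np.r_[st,.133],R)],'o7',300,135,360,190,12)
```

```text
pivot [0.582  0.1624 0.12  ]
far [0.6636 0.1536 0.107 ]
up [0.6502 0.1824 0.108 ]
lo [0.6414 0.1305 0.105 ]
```

View pics/s7f.png

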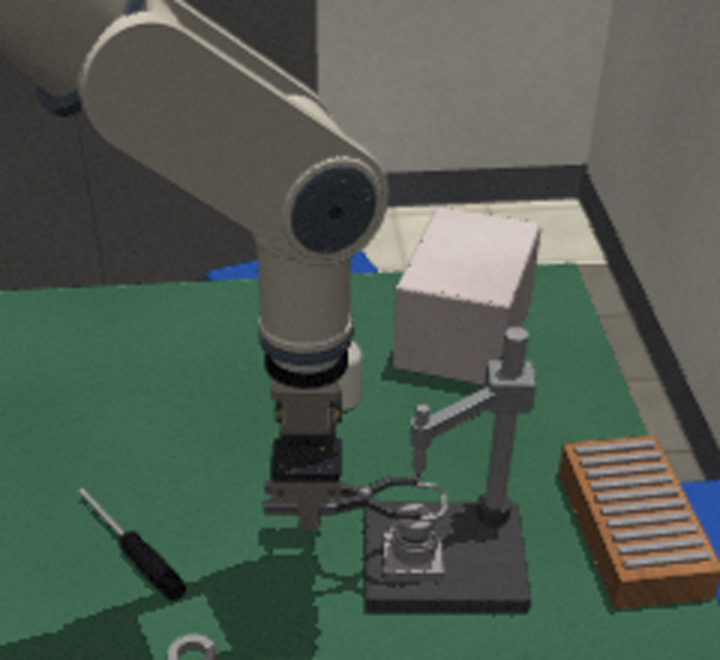

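View pics/o7.png

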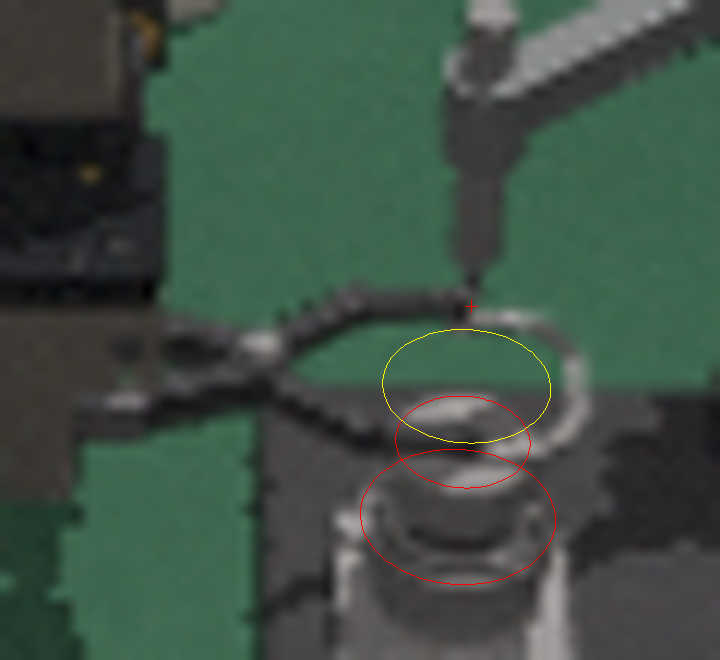

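Call:
servo_tool(commands=[[0,-0.5,-1,0,0,0,1],[0,0,-2,0,0,0,1],[0,0,-2,0,0,0,1],[0,0,-2,0,0,0,1],[0,0,-2,0,0,0,1],[0,0,-2,0,0,0,1],[0,0,-1.5,0,0,0,1],[0,0,0,0,0,0,1],[0,0,0,0,0,0,1],[0,0,0,0,0,0,1]])

```text
t: 11.5
position: [0.5281, 0.1679, 0.0891]
tool_rot: [0.0, 0.049, 0.999, 0.0]
force: [-0.2, 0.7, -2.9]
gripper_width: 0.0399
```

Run:
```python
from ov import *
o=telemetry.get_obs(); s=eyes.capture('side'); t=eyes.capture('top')
print(o['t'],o['position'],o['tool_rot'],abs(o['qvel']).max(),o['force'],o['moment'],o['gripper_width'])
np.savez('pics/s8.npz',**s);np.savez('pics/t8.npz',**t)
crop('s8',s['pixels'],312,155,352,195,16)
st=np.array([.6328,.1568]); R=(255,0,0);Y=(255,255,0)
draw(s,[(ring(*st,.088,.017),R),(ring(*st,.092,.0245),Y)],[],'o8',312,155,352,195,16)
```

```text
11.5 [0.52806304 0.16792481 0.08914688] [5.30215584e-05 4.88931546e-02 9.98804013e-01 6.56266048e-06] 0.002417179189745886 [-0.15274405  0.68004075 -2.93753372] [ 0.06275617 -0.04506096 -0.06967886] 0.0399140372078095
```

View pics/s8.png

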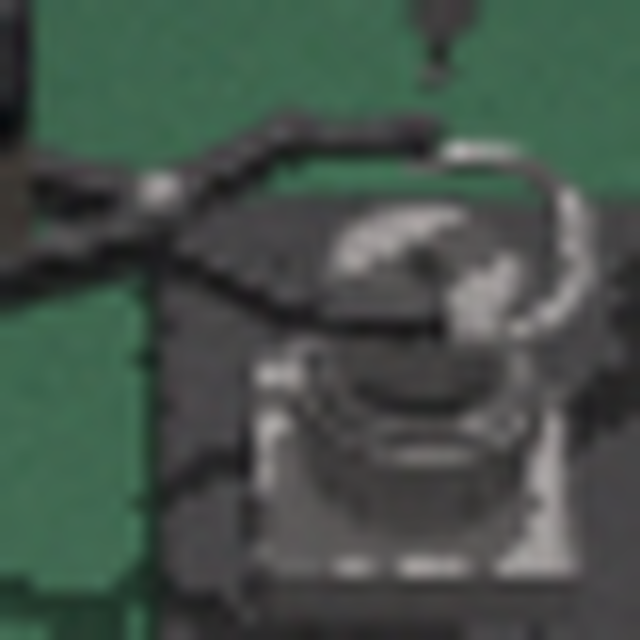

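View pics/o8.png

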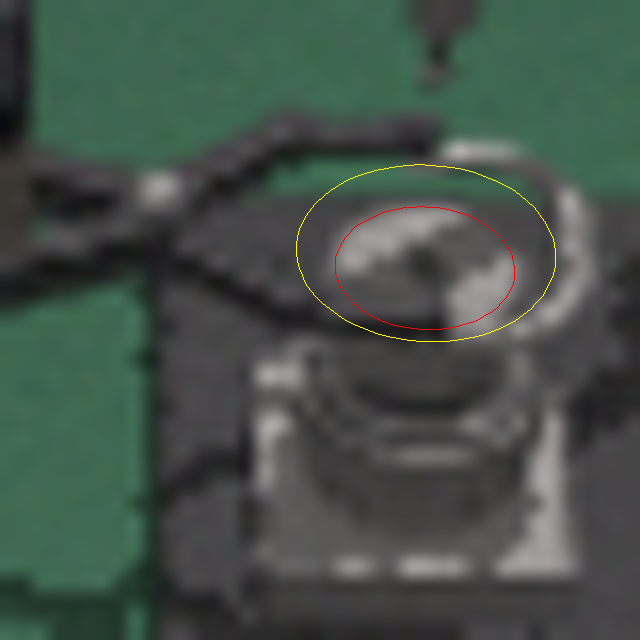

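```bash
python3 - <<'E'
from ov import *
s=dict(np.load('pics/s8.npz'))
f=lambda x,y,z: unproj(s,(x+.5)/16-.5+312,(y+.5)/16-.5+155,z)
for n,p in [('pivot',(160,188,.1075)),('far',(595,240,.0946)),('up',(490,141,.0962)),('lo',(505,343,.0931)),('lugU',(430,150,.105)),('lugL',(445,330,.105)),('stubU',(425,203,.088)),('stubhole',(427,265,.088))]:
    q=f(*p); print(n,q.round(4),'y at .6328 ->',round(q[1]-.0978*(.6328-q[0])*1,4))
E
python3 - <<'E'
import sys; sys.path.insert(0,'.')
import os; os.chdir('.')
from ov import *
s=dict(np.load('pics/s8.npz'))
R=(255,0,0);Y=(255,255,0)
for k,(dx,dy) in enumerate([(0,0)]):
    yaw=-.0978; a=np.array([.5281,.1679])+.1055*np.array([np.cos(yaw),np.sin(yaw)])
    d=np.array([np.cos(yaw),np.sin(yaw)]);n=np.array([-d[1],d[0]])
    def half(sg,z):
        # half ring centred shifted
        th=np.linspace(-.0,np.pi/2+.4,30)
        L=[]
        for t in th: L.append(np.r_[a+.005*d+ .025*np.cos(t)*d+sg*.025*np.sin(t)*n,z])
        return np.array(L)
    draw(s,[(half(1,.0961),R),(half(-1,.0961),R),(half(-1,.0931),Y),(half(1,.0931),Y)],[(np.r_[a,.0931],R)],'o8b',312,155,352,195,16)
E
```

```text
pivot [0.5827 0.1622 0.1075] y at .6328 -> 0.1573
far [0.6646 0.1542 0.0946] y at .6328 -> 0.1573
up [0.6486 0.1819 0.0962] y at .6328 -> 0.1835
lo [0.6438 0.1295 0.0931] y at .6328 -> 0.1306
lugU [0.635  0.1708 0.105 ] y at .6328 -> 0.171
lugL [0.6309 0.1217 0.105 ] y at .6328 -> 0.1215
stubU [0.6354 0.1746 0.088 ] y at .6328 -> 0.1749
stubhole [0.6334 0.1574 0.088 ] y at .6328 -> 0.1574
```

View pics/o8b.png

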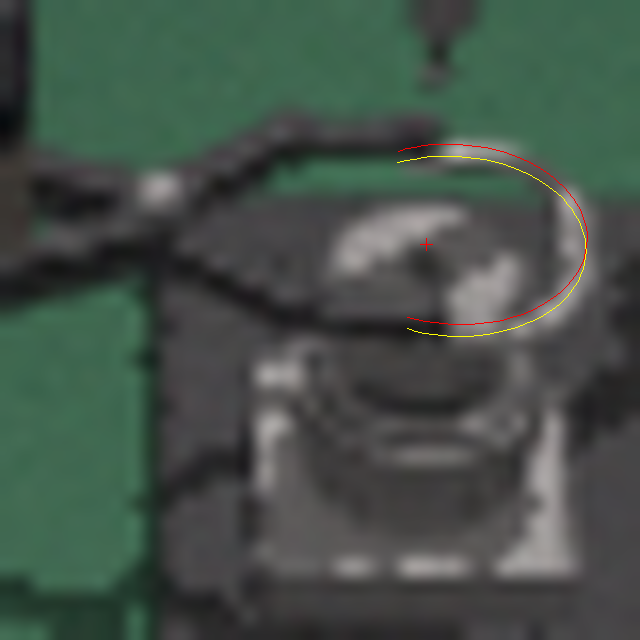

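Call:
servo_tool(commands=[[-0.8,0.3,0,0,0,0,1],[0,0,-1,0,0,0,1],[0,0,-1,0,0,0,1],[0,0,-1,0,0,0,1],[0,0,-1,0,0,0,1],[0,0,-1,0,0,0,1],[0,0,-1,0,0,0,1],[0,0,-1,0,0,0,1],[0,0,-1,0,0,0,1],[0,0,0,0,0,0,1]])

```text
t: 12.6
position: [0.5271, 0.1682, 0.0809]
tool_rot: [-0.0, 0.049, 0.999, -0.0]
force: [-0.3, -0.6, -2.9]
gripper_width: 0.0399
```

Run:
```python
from ov import *
o=telemetry.get_obs(); s=eyes.capture('side')
print(o['t'],o['position'],o['tool_rot'],abs(o['qvel']).max(),o['force'],o['moment'],o['gripper_width'])
np.savez('pics/s9.npz',**s)
crop('s9',s['pixels'],312,155,352,195,16)
```

```text
12.6 [0.52709461 0.16819778 0.08090517] [-1.27804059e-04  4.88697570e-02  9.98805150e-01 -5.33107205e-05] 0.003314038969795381 [-0.32487145 -0.56205626 -2.9113731 ] [ 0.01807072 -0.03715269 -0.03658727] 0.03994312007929368
```

View pics/s9.png

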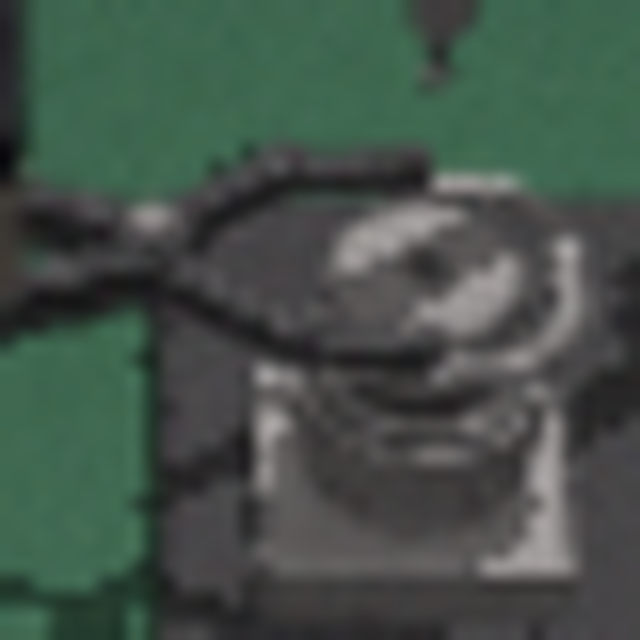

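Run:
```python
from ov import *
s=dict(np.load('pics/s9.npz'))
f=lambda x,y,z: unproj(s,(x+.5)/16-.5+312,(y+.5)/16-.5+155,z)
for n,p in [('up',(475,174,.0879)),('lo',(500,378,.0849)),('far',(582,265,.0865)),('hole',(430,265,.088)),('stubL',(333,265,.088)),('stubR',(522,265,.088))]:
    q=f(*p); print(n,q.round(4),'y at .633 ->',round(q[1]-.0978*(.633-q[0])*1,4))
crop('s9b',s['pixels'],320,162,352,182,24)
```

```text
up [0.6461 0.182  0.0879] y at .633 -> 0.1833
lo [0.6433 0.1287 0.0849] y at .633 -> 0.1297
far [0.663  0.1562 0.0865] y at .633 -> 0.1591
hole [0.6339 0.1573 0.088 ] y at .633 -> 0.1574
stubL [0.6156 0.159  0.088 ] y at .633 -> 0.1573
stubR [0.6513 0.1557 0.088 ] y at .633 -> 0.1575
```

View pics/s9b.png

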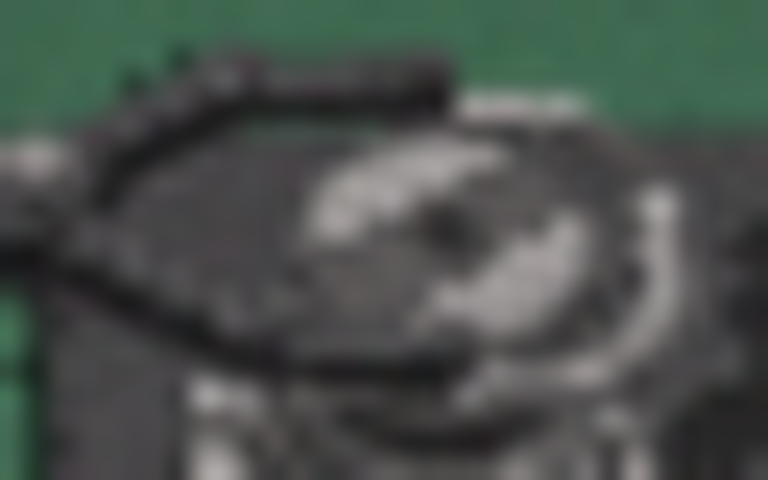

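Call:
servo_tool(commands=[[0,0.4,0,0,0,0,1],[0,0,-1.5,0,0,0,1],[0,0,-1.5,0,0,0,1],[0,0,-1.5,0,0,0,1],[0,0,-1.5,0,0,0,1],[0,0,-1.5,0,0,0,1],[0,0,-1.5,0,0,0,1],[0,0,-1,0,0,0,1],[0,0,0,0,0,0,1],[0,0,0,0,0,0,1]])

```text
t: 13.65
position: [0.5272, 0.1686, 0.0711]
tool_rot: [0.0, 0.049, 0.999, -0.0]
force: [0.3, 0.7, -1.9]
gripper_width: 0.0404
```

Call:
servo_tool(commands=[[0,0,-1.5,0,0,0,1],[0,0,-1.5,0,0,0,1],[0,0,-1.5,0,0,0,1],[0,0,-1.5,0,0,0,1],[0,0,-1.5,0,0,0,1],[0,0,-1.5,0,0,0,1],[0,0,-1,0,0,0,1],[0,0,0,0,0,0,1],[0,0,0,0,0,0,1],[0,0,0,0,0,0,1]])

```text
t: 14.65
position: [0.5273, 0.1686, 0.0611]
tool_rot: [0.0, 0.049, 0.999, 0.0]
force: [-0.8, -0.0, -2.5]
gripper_width: 0.0396
```

Run:
```python
from ov import *
o=telemetry.get_obs(); s=eyes.capture('side'); w=eyes.capture('wrist')
print(o['t'],o['position'],o['tool_rot'],abs(o['qvel']).max(),o['force'],o['moment'],o['gripper_width'])
np.savez('pics/s10.npz',**s)
crop('s10',s['pixels'],312,155,352,195,16); save('w10',w['pixels'])
for i in range(3):
    eyes.capture('side'); print(telemetry.get_obs()['force'])
```

```text
14.65 [0.52725695 0.16862876 0.06114501] [4.16010475e-05 4.89441333e-02 9.98801517e-01 2.12266273e-05] 0.0017074724411111253 [-0.83266896 -0.01251    -2.45681201] [ 0.03969586 -0.05642796 -0.0033721 ] 0.039643840188187104
[-0.34887904  0.07961072 -2.72639579]
[-0.59026624 -0.53248346 -2.10339862]
[-0.00693395  0.14006976 -1.71501119]
```

View pics/s10.png

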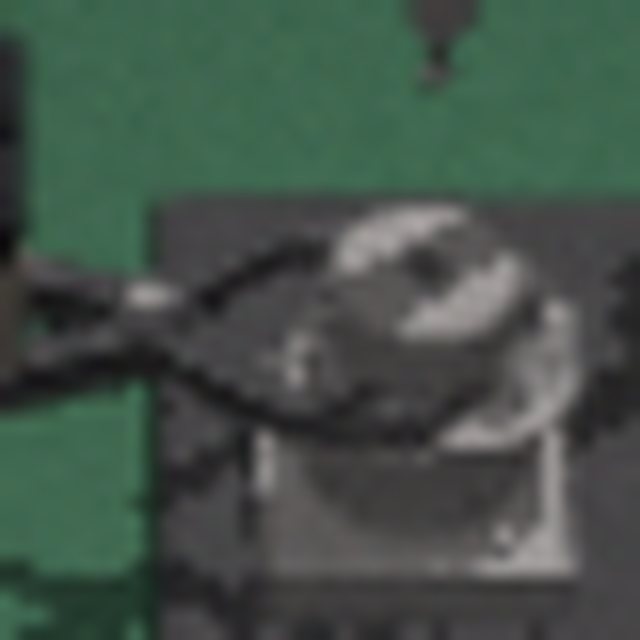

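View pics/w10.png

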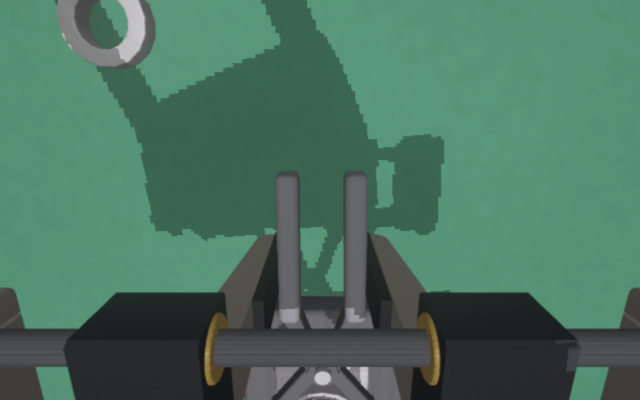

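```bash
python3 -c "
from h import *
print(job.hand_in()); print(telemetry.get_obs()['force'])"
```

```text
the job is handed in; nothing more can be done
None
the job is handed in; nothing more can be done
```

The pliers are squeezed and held level, with the spread circlip round the stub at the groove. I handed the job in at about 15 s of the 40 s allowed.

**What I did:** I gripped the pliers by both handles and squeezed them to the stop, where the opening read about 40 mm. I lifted them off the rest, brought the open circlip in under the probe from the open side, and lowered it over the stub in small steps. I compared circlip and stub in the side camera as I went.

**Last checks:**
- **Height:** by the arm's own pose, the circlip's underside is about 3 mm above the groove bottom. I did not measure this separately in the images.
- **Centring:** measured at the stub's end, the circlip was within about 1 mm of the stub's axis. I shifted it 0.4 mm sideways after that and did not measure it again at the groove; the final side picture shows it round the stub.
- **Forces and motion:** the wrist force stayed at about 2 to 3 N, which I take to be the pliers' weight. That means no sign of contact with the stub, and the arm was still.
- **Level:** the handles looked the same in the wrist picture as just after the lift, so the pliers had not tipped.
- **Gauge:** I saw no contact in the pictures or the forces.

**Disagreement:** the side camera placed the pliers about 1 mm to the robot's right (-y) of where the arm's pose put them. I went by the circlip and stub measured in the same side picture.

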